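Release a jar from a ratchet jar vice

ROBOT

A 6-joint arm with a two-finger parallel gripper is mounted at the origin on a cart in front of the work surface, level with it; the furniture and walls round the work are solid. World frame = base frame: x ahead of the robot, y to its left, z up, the work surface at z = 0. Lengths are in m, angles in rad, forces in N, time in s.
With the tool pointing down it reaches from about 0.3 to 0.95 m from the base axis. Payload 3.1 kg.
Tool frame: the origin (TCP) lies at the very end of the fingers, on their centre line; the grasp point (between the pads) lies 19 mm behind it; z points along the fingers, y is the line along which they close (so a half turn about z gives the same grasp; the last joint's range is limited). The gripper opens to 85 mm and grips with 20 to 120 N. Pads are 22 mm wide; open, the fingers measure 114 mm over their backs; the gripper's body (76 mm by 85 mm) begins 54 mm behind the grasp point. The pads swing forward as they close: fully open they stand 13 mm farther back than shut.
Start: joints at [-1.19, 0.308, 1.634, -0, 1.2, -0.07], TCP at [0.272, -0.563, 0.195] pointing down, gripper open.
Joint ranges: [-3.06, 3.06], [-0.79, 1.96], [0.05, 2.63], [-1.19, 4.34], [0.05, 2.64], [-2.94, 2.94]. Speed limits (rad/s): [2.79, 2.79, 3.14, 3.14, 3.14, 3.14].

INTERFACE

Orientations are given as [roll, pitch, yaw] about the fixed x, y, z axes, in that order (R = Rz(yaw) Ry(pitch) Rx(roll)).
In Python, from workcell import env gives the robot as it stands.
- The arm moves only by the tool servo_tool, never from a script. Its argument "deltas" is a list that holds one entry, the list of rows, each a list of 7 numbers: the shift along the tool's x, y, z in units of 0.12 m (1.0 is 0.12 m), then the turn, a rotation vector about the tool's x, y, z in units of 120 degrees (1.0 is 120 degrees), then the closure, from 0 (fully open) to 1 (shut). A call has 1 to 20 rows; each row is the pose to reach, as a shift and turn from the pose commanded when the call began, along the tool's axes at that moment; what a row does not reach only later rows make up. A row lasts 1/8 s, in which the tool goes at most 62.5 mm and 10.7 degrees, less where a joint would pass 70% of its speed; a pose out of reach is approached as far as the arm can. A call with a number of a shift or a turn outside -1 to 1 is refused whole. A call with a gripper value outside its range is refused whole. The fingers move at their own pace and stop on an object; "grip_force" is the grip in N (left out, the last holds). Time passes only in rows, so rows that repeat a pose let the fingers close. It gives the time, the measured TCP pose, the force, the opening and the grip force at its end, in the units of the state.
- env.state(): the state, without advancing time (a new reading comes with each control period).
- env.snapshot(name): name is "side" or "top" or "wrist"; returns the picture (420x560x3 uint8, blue, green, red); there is no depth.
- env.calibration(name): a dict with "mtx" (3x3 intrinsics, pixels), "R" (3x3) and "t" (3): a world point X has camera coordinates R X + t; the wrist camera has in their place "T_tool_cam" (4x4, takes a point from camera to tool coordinates, whose origin is the TCP and whose axes are the flange's). Camera axes: x right, y down, z forward; pixel columns grow to the right and rows downward; lengths in m; the calibration is good to about 2 mm. A picture is of the moment at which its call begins: read the wrist's pose just before it. calibration takes no time and is no camera call.
- env.hand_in(): hands the job in; it is judged then, once.
The state is a dict: "time_s": time; "joints": joint angles; "qd": joint speeds; "tau": joint torques, N m; "tcp_pos": TCP position; "orientation": TCP orientation; "force": force on the tool from outside, world axes, zero at the start; "moment": the same for the moment, N m; "width": finger opening in m; "grip_force": force on a finger pad.
Only numpy, scipy, OpenCV 4.12 (cv2) and the standard library are available. Lean on these libraries where they do the work, as an engineer would, in place of code of your own. Each camera call takes 0.05 s, during which the arm holds its last target. There are 200 camera calls.

TASK

The spice jar is clamped in the ratchet jar vice. Gently press down the thumb pad on the tail of the vice's sprung pawl, without forcing it, and keep it down until the jaw has crept all the way open; then let the pawl go, lift the freed jar out and stand it gently upright in the middle of the saucer. Leave the other things alone.

Things in the scene. Friction and masses are not known exactly. Their poses are not given: they have to be found in the camera images.
- vice: Jar vice, fixed to the worktop: aluminium base plate 100 x 215 x 8 mm. Origin under the plate near its middle, z up, y along the vice. Fixed black V jaw at +y (60 to 95 mm), top at z = 54 mm; the sliding jaw (top z = 53 mm) faces it and backs off towards -y. The ratchet is on the front (-x) side. The robot must not push on any part of the vice with more than 20 N.
- pawl_pivot (a point): Pivot of the dark steel pawl, at x = -39, y = -75, z = 63 mm in the vice's frame. The pawl's nose (45 mm towards +y) is sprung down on top of a toothed steel wheel of 52 mm diameter and keeps the jaw from backing off. Its tail runs 60 mm towards -y and carries the thumb pad, 48 mm from the pivot: pressing that down lifts the nose.
- pawl_pad (a point): Nominal centre of the thumb pad's upper face (black disc, diameter 25 mm, on an upright screw in the pawl's tail), 77 mm above the worktop. The screw is set anew each time: the real face is up to 10 mm above or below this point. Pushed down about 5.5 mm the nose clears the teeth; hard stop after about 8 mm. It resists with about 3 N at first, 5 to 12 N just before clearing.
- jaw (a joint): Travel of the sliding jaw in m: about 0 clamped on the jar, 0.028 fully open. It is drawn open by a damped spring at about 7 mm/s (4 s in all) and only while the pawl's nose is held clear of the teeth; if the pawl drops it catches the next tooth (every 6 mm of jaw travel).
- jar: Round glass spice jar with a red screw cap, diameter 41 mm, height 105 mm, about 0.15 kg; origin at the centre of its underside, z up. It stands in the vice on the 8 mm base plate, between the jaws, at y = +45 mm in the vice's frame. The cap (diameter 41 mm) and the upper half of the jar stand free above the jaws.
- saucer: Loose blue saucer, diameter 150 mm, rim 17 mm high; origin at the centre of its underside. A jar in its middle stands 7 to 11 mm above the worktop.
- spice_left: Bystander: spice jar of the same kind, 41 mm across, 105 mm high, standing free behind the work.
- spice_right: Bystander: another such spice jar, standing free behind the work.
- salt_shaker: Bystander: salt shaker, 44 mm across, 90 mm high, behind the work.
- mug: Bystander: patterned white mug, 82 mm across, 91 mm high, with a handle, standing to the right of the work.
Things that resemble listed ones, but are neither listed nor needed, are in the scene too. What is shaped like the jar but purple is not meant.

How it is judged:
By the outcome, as a careful person would: the job done as asked, in the order asked, and still so for the second after the job is handed in, with the robot touching nothing.
It also fails if it takes over 64 s, if anything falls off the work surface, if the arm or the gripper's body presses on something with over 40 N, if the wrist force passes 120 N, or if a joint passes its speed limit or range.

## Working session

There is one attempt and no reset: what is moved stays moved. The work goes in short steps, Python scripts to look and compute and a tool call to move; the robot and the scene stay as the last step left them, time stands still between calls to the robot, and variables do not carry over. Pictures are saved under pics/ and viewed, at most 10 in all, crops included, and the job is handed in when it is done.

Besides the shell and the picture viewer there is one more tool, called after "Emit:" in YAML: its name, and indented under it one key for each argument. servo_tool: Moves the arm, as the interface text tells. Its arguments: {"type":"object","properties":{"deltas":{"type":"array"},"grip_force":{"type":"number"}},"required":["deltas"]}

```bash
mkdir -p pics; ls; python3 - <<'E'
from workcell import env
import cv2,numpy as np
for n in("side","top"):
    cv2.imwrite(f"pics/{n}0.png",env.snapshot(n)); c=env.calibration(n); print(n,c)
print(env.calibration("wrist")); print(env.state())
E
```

```text
pics
side {'mtx': array([[515.18609676,   0.        , 283.74213441],
       [  0.        , 515.18609676, 205.20944631],
       [  0.        ,   0.        ,   1.        ]]), 'R': array([[-0.99347601, -0.11326678,  0.01326853],
       [-0.08232413,  0.63178444, -0.77076012],
       [ 0.07891866, -0.76682401, -0.63698728]]), 't': array([0.50140745, 0.17572999, 1.17042899])}
top {'mtx': array([[430.24845   ,   0.        , 282.36670515],
       [  0.        , 430.24845   , 210.4827886 ],
       [  0.        ,   0.        ,   1.        ]]), 'R': array([[-0.01529316, -0.99947713, -0.02848841],
       [-0.99628252,  0.01764765, -0.08431903],
       [ 0.08477769,  0.027093  , -0.99603148]]), 't': array([-0.09332069,  0.51069464,  1.01792838])}
{'mtx': array([[329.98572503,   0.        , 275.51597246],
       [  0.        , 329.98572503, 210.40931071],
       [  0.        ,   0.        ,   1.        ]]), 'T_tool_cam': array([[ 3.79491165e-04, -9.47436154e-01, -3.19944667e-01,
         8.19826829e-02],
       [ 9.99998507e-01, -1.79843835e-04,  1.71867578e-03,
        -2.61997603e-05],
       [-1.68587565e-03, -3.19944842e-01,  9.47434671e-01,
        -1.79133273e-01],
       [ 0.00000000e+00,  0.00000000e+00,  0.00000000e+00,
         1.00000000e+00]])}
{'time_s': 0.1, 'joints': array([-1.18972275e+00,  3.08923821e-01,  1.63505700e+00, -3.16495393e-05,
        1.19971231e+00, -6.97077059e-02]), 'qd': array([-0.00067696, -0.00160937, -0.00508667,  0.00136536, -0.00015658,
       -0.00046202]), 'tau': array([-6.83040143e-04, -4.16408873e+01, -2.77643859e+01, -1.13584842e-04,
        4.03674290e-03, -3.78661284e-06]), 'tcp_pos': array([ 0.27194707, -0.56181754,  0.19355941]), 'orientation': array([-3.13949523e+00, -1.16900806e-04,  4.50792665e-01]), 'force': array([0.16190952, 0.59945606, 0.18579224]), 'moment': array([-0.0001476 ,  0.00518605,  0.03834589]), 'grip_force': 0.0, 'width': 0.0853631960253114}
```

View pics/top0.png

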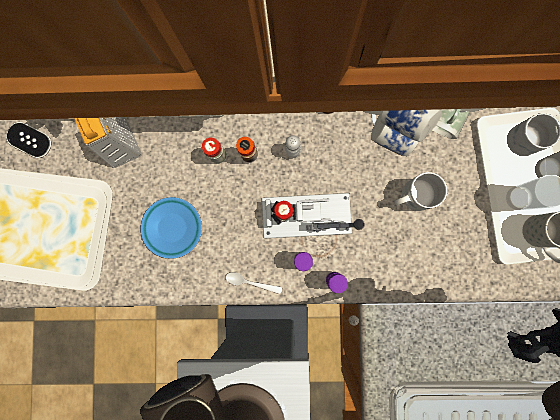

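View pics/side0.png

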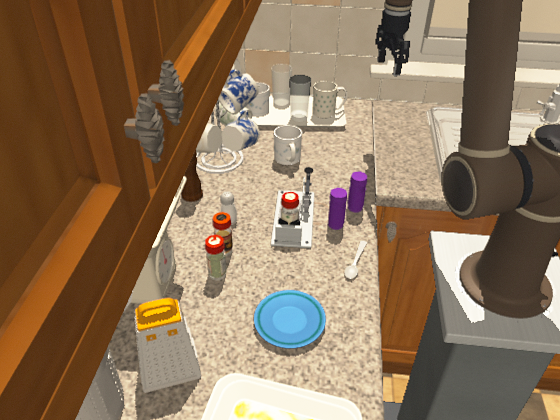

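The top view shows the jar's red cap at about (284,210), the black pad at (359,224), the saucer at (171,227), and the purple decoys at (303,261) and (337,283). In the side view the cap is at about (290,199), the pad at (308,172) and the saucer at (290,319).

```bash
cat > h.py <<'E'
import cv2,numpy as np
from workcell import env
def ray(n,uv,pose=None):
    c=env.calibration(n); d=np.linalg.inv(c["mtx"])@[uv[0],uv[1],1.]
    if n!="wrist": return -c["R"].T@c["t"], c["R"].T@d
    p,R=pose; T=c["T_tool_cam"]; return p+R@T[:3,3], R@T[:3,:3]@d
def plane(r,z): o,d=r; return o+d*(z-o[2])/d[2]
def tri(rs):
    A=0;b=0
    for o,d in rs:
        d=d/np.linalg.norm(d);P=np.eye(3)-np.outer(d,d);A=A+P;b=b+P@o
    x=np.linalg.solve(A,b); return x,[float(np.linalg.norm(np.cross(x-o,d/np.linalg.norm(d)))) for o,d in rs]
def proj(n,X): 
    c=env.calibration(n); p=c["mtx"]@(c["R"]@np.asarray(X,float)+c["t"]); return p[:2]/p[2]
def pose():
    from scipy.spatial.transform import Rotation as Ro
    s=env.state(); return s["tcp_pos"],Ro.from_euler("xyz",s["orientation"]).as_matrix()
def blobs(img,lo,hi,roi,amin=15):
    x0,y0,x1,y1=roi; h=cv2.cvtColor(img[y0:y1,x0:x1],cv2.COLOR_BGR2HSV); m=cv2.inRange(h,lo,hi)
    n,l,s,c=cv2.connectedComponentsWithStats(m)
    return [(c[i]+[x0,y0],s[i]+[x0,y0,0,0,0]) for i in range(1,n) if s[i][4]>=amin]
E
python3 - <<'E'
from h import *
t=cv2.imread("pics/top0.png");s=cv2.imread("pics/side0.png")
for nm,im,roi in(("capT",t,(265,195,305,225)),("capS",s,(275,185,305,215))):
    for b in blobs(im,(0,150,80),(8,255,255),roi): print(nm,b)
for nm,im,roi in(("padT",t,(340,210,375,238)),("padS",s,(295,160,322,200))):
    for b in blobs(im,(0,0,0),(180,255,60),roi): print(nm,b)
for nm,im,roi in(("sauT",t,(130,190,215,265)),("sauS",s,(245,285,335,350))):
    for b in blobs(im,(95,100,50),(115,255,255),roi,300): print(nm,b)
for nm,im,roi in(("plateT",t,(250,180,370,245)),):
    for b in blobs(im,(0,0,190),(180,40,255),roi,100): print(nm,b)
a=cv2.resize(t[180:250,250:375],None,fx=6,fy=6,interpolation=cv2.INTER_CUBIC)
b=cv2.resize(s[155:255,260:385],None,fx=4,fy=4,interpolation=cv2.INTER_CUBIC)
cv2.imwrite("pics/c1.png",a);cv2.imwrite("pics/c2.png",b)
E
```

```text
capT (array([283.38547486, 209.96648045]), array([274, 201,  20,  19, 179]))
capS (array([289.75675676, 201.22162162]), array([282, 192,  17,  17, 185]))
padT (array([356.15151515, 224.12121212]), array([346, 219,  18,  11,  99]))
padS (array([308.4       , 169.97142857]), array([305, 168,   8,   6,  35]))
sauT (array([170.81114903, 227.51156617]), array([ 141,  197,   61,   61, 2637]))
sauS (array([289.01804511, 321.09022556]), array([254, 290,  72,  58, 665]))
sauS (array([289.38481562, 318.31019523]), array([ 260,  294,   60,   49, 2305]))
plateT (array([319.6297043, 207.0483871]), array([ 262,  193,   89,   30, 1488]))
plateT (array([297.07883212, 230.43357664]), array([264, 220,  88,  18, 685]))
```

View pics/c1.png

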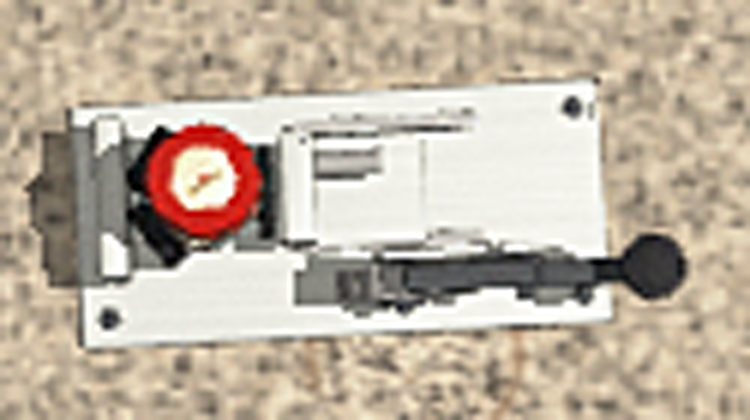

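View pics/c2.png

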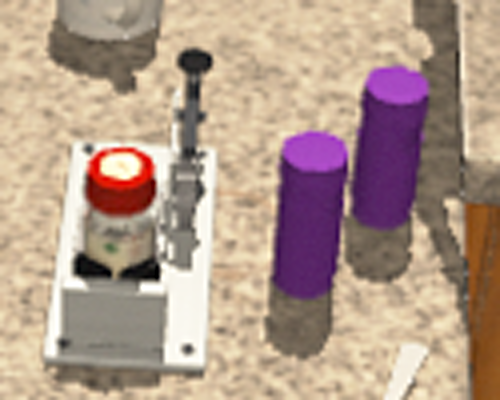

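The crops show the cap top at top px (283.5,209.8) and side px (290.1,195.9). The pad face is at top (358.8,223.9) and side (308.4,169.9). The plate corners are also clear in the top crop.

```bash
python3 - <<'E'
from h import *
np.set_printoptions(precision=4,suppress=True)
f=lambda x,y:(250+x/6-.42,180+y/6-.42)
g=lambda x,y:(260+x/4-.38,155+y/4-.38)
print("cap",tri([ray("top",f(203,181)),ray("side",g(122,165))]))
print("pad",tri([ray("top",f(655,266)),ray("side",g(195,61))]))
C=[plane(ray("top",f(*p)),.008)[:2] for p in((70,108),(597,82),(610,318),(85,347))]
print(C); c=np.mean(C,0); v=(C[0]-C[1]+C[3]-C[2]); yaw=np.arctan2(-v[0],v[1]); print(c,yaw)
R=np.array([[np.cos(yaw),-np.sin(yaw)],[np.sin(yaw),np.cos(yaw)]])
print("cap by plane",plane(ray("top",f(203,181)),.113))
x=plane(ray("top",f(203,181)),.113)[:2]-R@[0,.045]; print("origin from jar",x)
for z in(.067,.077,.087):print("pad plane",plane(ray("top",f(655,266)),z), plane(ray("side",g(195,61)),z))
print("pad nominal", x+R@[-.039,-.123], c+R@[-.039,-.123])
print("saucer",tri([ray("top",(170.8,227.5)),ray("side",(289.4,318.9))]),plane(ray("top",(170.8,227.5)),.017))
for n,p in(("mug",(428,188)),("pu1",(303,261)),("pu2",(337,283)),("s1",(211,147)),("s2",(246,147))):print(n,plane(ray("top",p),.1))
E
```

```text
cap (array([ 0.5029, -0.1066,  0.1155]), [0.0003303905315752656, 0.00033039053157530137])
pad (array([ 0.471 , -0.2762,  0.0734]), [0.0001248122798000743, 0.00012481227980012903])
[array([ 0.5428, -0.0501]), array([ 0.5494, -0.2648]), array([ 0.4535, -0.2673]), array([ 0.4452, -0.0551])]
[ 0.4977 -0.1593] 0.03499514823876519
cap by plane [ 0.5028 -0.1066  0.113 ]
origin from jar [ 0.5043 -0.1516]
pad plane [ 0.4712 -0.2772  0.067 ] [ 0.4715 -0.2852  0.067 ]
pad plane [ 0.4707 -0.2757  0.077 ] [ 0.4709 -0.2712  0.077 ]
pad plane [ 0.4702 -0.2742  0.087 ] [ 0.4703 -0.2572  0.087 ]
pad nominal [ 0.4697 -0.2758] [ 0.4631 -0.2836]
saucer (array([0.4732, 0.1716, 0.0122]), [0.0002913863650878082, 0.000291386365087748]) [0.4727 0.1702 0.017 ]
mug [ 0.5466 -0.4274  0.1   ]
pu1 [ 0.3899 -0.1476  0.1   ]
pu2 [ 0.341 -0.221  0.1  ]
s1 [0.6495 0.0556 0.1   ]
s2 [ 0.6478 -0.0239  0.1   ]
```

Emit:
servo_tool:
  deltas:
    - [[0.85, -0.47, 0, 0, 0, 0, 1], [0.85, -0.47, 0, 0, 0, 0, 1]]
  grip_force: 30

```text
time_s: 0.35
tcp_pos: [0.3397, -0.4659, 0.1939]
orientation: [-3.14, -0.0, 0.449]
force: [0.6, -1.8, 0.0]
width: 0.0519
grip_force: 0.0
```

Emit:
servo_tool:
  deltas:
    - [[0.85, -0.47, 0, 0, 0, 0, 1], [0.85, -0.47, 0, 0, 0, 0, 1]]

```text
time_s: 0.6
tcp_pos: [0.4074, -0.37, 0.1942]
orientation: [-3.141, -0.0, 0.451]
force: [1.0, 0.1, -0.9]
width: 0.0122
grip_force: 0.0
```

Emit:
servo_tool:
  deltas:
    - [[0.5, -0.47, 0, 0, 0, -0.09, 1], [0.5, -0.47, 0, 0, 0, -0.18, 1], [0.5, -0.47, 0, 0, 0, -0.27, 1], [0.5, -0.47, 0, 0, 0, -0.36, 1], [0.5, -0.47, 0, 0, 0, -0.45, 1], [0.5, -0.47, 0, 0, 0, -0.55, 1], [0.5, -0.47, 0, 0, 0, -0.55, 1], [0.5, -0.47, 0, 0, 0, -0.55, 1]]

```text
time_s: 1.6
tcp_pos: [0.436, -0.2951, 0.1944]
orientation: [-3.141, -0.0, 1.6]
force: [0.4, -1.3, 0.1]
width: 0.0001
grip_force: 0.0
```

```bash
python3 - <<'E'
from h import *
np.set_printoptions(precision=4,suppress=True)
p=pose(); im=env.snapshot("wrist"); cv2.imwrite("pics/w1.png",im); np.savez("w1.npz",p=p[0],R=p[1])
c=env.calibration("wrist"); T=c["T_tool_cam"]
X=np.array([.471,-.276,.073]); q=T[:3,:3].T@(p[1].T@(X-p[0])-T[:3,3]); q=c["mtx"]@q; print(q[:2]/q[2])
E
```

```text
[314.1575 171.7267]
```

View pics/w1.png

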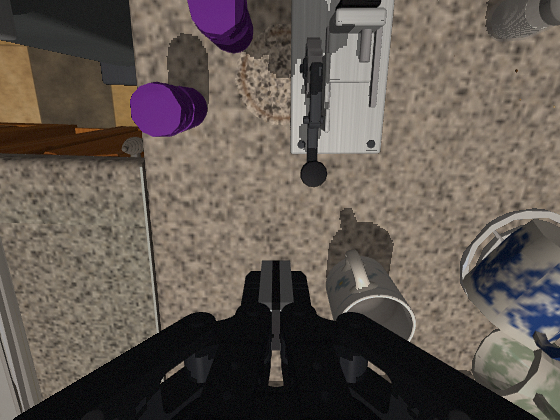

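The wrist view shows the pad at (313.5,174), within 2 px of the prediction, so the position is confirmed. I'm moving over it.

Emit:
servo_tool:
  deltas:
    - [[0.14, 0.296, 0.4, 0, 0, 0, 1], [0.14, 0.296, 0.8, 0, 0, 0, 1], [0.14, 0.296, 0.85, 0, 0, 0, 1], [0.14, 0.296, 0.85, 0, 0, 0, 1]]

```text
time_s: 2.15
tcp_pos: [0.4712, -0.2776, 0.0931]
orientation: [-3.142, 0.0, 1.602]
force: [-0.4, -0.5, 0.6]
width: 0.0
grip_force: 0.0
```

Emit:
servo_tool:
  deltas:
    - [[0, 0, 0.02, 0, 0, 0, 1], [0, 0, 0.04, 0, 0, 0, 1], [0, 0, 0.06, 0, 0, 0, 1], [0, 0, 0.08, 0, 0, 0, 1], [0, 0, 0.08, 0, 0, 0, 1]]

```text
time_s: 2.78
tcp_pos: [0.4709, -0.2772, 0.0828]
orientation: [-3.141, -0.0, 1.603]
force: [-0.3, 0.3, 0.4]
width: -0.0001
grip_force: 0.0
```

Emit:
servo_tool:
  deltas:
    - [[0, 0, 0.01, 0, 0, 0, 1], [0, 0, 0.02, 0, 0, 0, 1], [0, 0, 0.03, 0, 0, 0, 1], [0, 0, 0.03, 0, 0, 0, 1]]

```text
time_s: 3.28
tcp_pos: [0.471, -0.2772, 0.0793]
orientation: [-3.141, -0.0, 1.603]
force: [0.8, 0.6, 0.2]
width: -0.0
grip_force: 0.0
```

Emit:
servo_tool:
  deltas:
    - [[0, 0, 0.01, 0, 0, 0, 1], [0, 0, 0.02, 0, 0, 0, 1], [0, 0, 0.02, 0, 0, 0, 1]]

```text
time_s: 3.65
tcp_pos: [0.471, -0.2773, 0.0769]
orientation: [-3.141, -0.0, 1.603]
force: [-0.6, 0.6, 0.4]
width: -0.0001
grip_force: 0.0
```

Emit:
servo_tool:
  deltas:
    - [[0, 0, 0.01, 0, 0, 0, 1], [0, 0, 0.015, 0, 0, 0, 1], [0, 0, 0.015, 0, 0, 0, 1]]

```text
time_s: 4.03
tcp_pos: [0.4711, -0.2773, 0.0752]
orientation: [-3.141, -0.0, 1.603]
force: [0.0, -0.4, 0.1]
width: 0.0001
grip_force: 0.0
```

Emit:
servo_tool:
  deltas:
    - [[0, 0, 0.01, 0, 0, 0, 1], [0, 0, 0.015, 0, 0, 0, 1], [0, 0, 0.015, 0, 0, 0, 1]]

```text
time_s: 4.4
tcp_pos: [0.4711, -0.2773, 0.0734]
orientation: [-3.142, -0.0, 1.603]
force: [0.5, -0.0, -0.6]
width: -0.0003
grip_force: 0.0
```

Emit:
servo_tool:
  deltas:
    - [[0, 0, 0.01, 0, 0, 0, 1], [0, 0, 0.015, 0, 0, 0, 1], [0, 0, 0.015, 0, 0, 0, 1]]

```text
time_s: 4.78
tcp_pos: [0.4711, -0.2773, 0.0716]
orientation: [-3.141, -0.0, 1.603]
force: [-0.7, -0.3, -0.6]
width: -0.0002
grip_force: 0.0
```

Emit:
servo_tool:
  deltas:
    - [[0, 0, 0.008, 0, 0, 0, 1], [0, 0, 0.008, 0, 0, 0, 1], [0, 0, 0.008, 0, 0, 0, 1]]

```text
time_s: 5.15
tcp_pos: [0.4711, -0.2773, 0.0707]
orientation: [-3.142, -0.0, 1.603]
force: [-0.5, -0.7, 1.3]
width: 0.0001
grip_force: 0.0
```

Emit:
servo_tool:
  deltas:
    - [[0, 0, 0.008, 0, 0, 0, 1], [0, 0, 0.008, 0, 0, 0, 1], [0, 0, 0.008, 0, 0, 0, 1]]

```text
time_s: 5.52
tcp_pos: [0.4711, -0.2773, 0.0697]
orientation: [-3.142, -0.0, 1.603]
force: [0.7, 0.0, -0.6]
width: -0.0001
grip_force: 0.0
```

Emit:
servo_tool:
  deltas:
    - [[0, 0, 0.008, 0, 0, 0, 1], [0, 0, 0.008, 0, 0, 0, 1], [0, 0, 0.008, 0, 0, 0, 1]]

```text
time_s: 5.9
tcp_pos: [0.4711, -0.2773, 0.0688]
orientation: [-3.142, -0.0, 1.603]
force: [0.4, 0.3, -0.4]
width: 0.0004
grip_force: 0.0
```

Emit:
servo_tool:
  deltas:
    - [[0, 0, 0.008, 0, 0, 0, 1], [0, 0, 0.008, 0, 0, 0, 1], [0, 0, 0.008, 0, 0, 0, 1]]

```text
time_s: 6.28
tcp_pos: [0.4711, -0.2773, 0.0678]
orientation: [-3.142, -0.0, 1.603]
force: [-0.7, 0.0, -0.1]
width: 0.0001
grip_force: 0.0
```

Emit:
servo_tool:
  deltas:
    - [[0, 0, 0.008, 0, 0, 0, 1], [0, 0, 0.008, 0, 0, 0, 1], [0, 0, 0.008, 0, 0, 0, 1]]

```text
time_s: 6.65
tcp_pos: [0.4711, -0.2773, 0.0668]
orientation: [-3.142, -0.0, 1.603]
force: [0.0, -0.9, 0.8]
width: 0.0
grip_force: 0.0
```

No contact yet at the lowest expected height, so I'm looking from the side.

```bash
python3 - <<'E'
from h import *
s=env.snapshot("side");w=env.snapshot("wrist")
a=cv2.resize(s[130:230,260:360],(400,400),interpolation=cv2.INTER_CUBIC)
b=cv2.resize(w[190:290,225:325],(400,400),interpolation=cv2.INTER_CUBIC)
cv2.imwrite("pics/p1.png",np.hstack([a,b])); print(proj("side",[.471,-.277,.067]),env.state()["force"])
E
```

```text
[308.33349599 171.66125982] [-1.05567778  0.23857024  1.06607998]
```

View pics/p1.png

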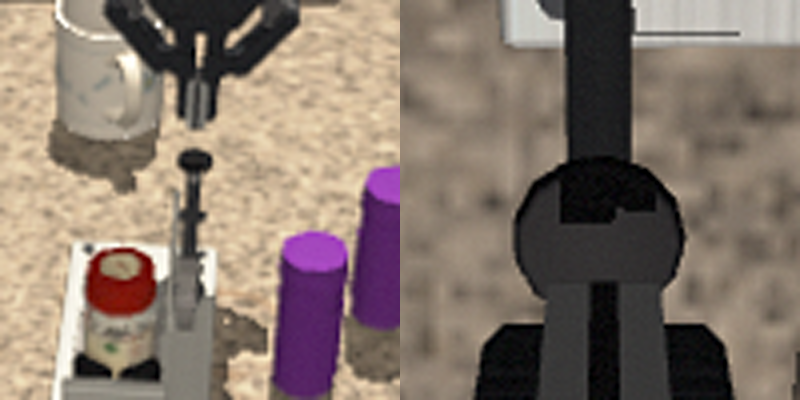

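The side crop shows the fingertip at about (309,162), well above the pad at (308,170). In the wrist view the tip is at v≈261, although the TCP should project to v≈245. So the visible tip seems to sit well behind the stated TCP, and I'm measuring that offset.

```bash
python3 - <<'E'
from h import *
np.set_printoptions(precision=4,suppress=True)
p=pose()
print(tri([ray("side",(260+197/4-.38,130+128/4-.38)),ray("wrist",(225+(605-400)/4-.38,190+284/4-.38),p)]))
print("pad",tri([ray("side",(308.4,169.9)),ray("wrist",(225+200/4-.38,190+228/4-.38),p)]),p[0])
E
```

```text
(array([ 0.4707, -0.2678,  0.1059]), [0.0001414024190394488, 0.00014140241903950405])
pad (array([ 0.4707, -0.2754,  0.0739]), [0.00028048168492764126, 0.00028048168492762483]) [ 0.4712 -0.2773  0.0669]
```

Emit:
servo_tool:
  deltas:
    - [[0, 0, 0.05, 0, 0, 0, 1], [0, 0, 0.1, 0, 0, 0, 1], [0, 0, 0.1, 0, 0, 0, 1]]

```text
time_s: 7.12
tcp_pos: [0.4704, -0.2768, 0.0539]
orientation: [-3.14, -0.001, 1.603]
force: [0.2, -0.1, -0.2]
width: -0.0002
grip_force: 0.0
```

Both views agree that the real tip is about 39 mm behind the reported TCP. Contact should come near TCP z≈0.035, so I'll keep going down carefully.

Emit:
servo_tool:
  deltas:
    - [[0, 0, 0.04, 0, 0, 0, 1], [0, 0, 0.08, 0, 0, 0, 1], [0, 0, 0.1, 0, 0, 0, 1], [0, 0, 0.1, 0, 0, 0, 1]]

```text
time_s: 7.62
tcp_pos: [0.4709, -0.2772, 0.0425]
orientation: [-3.141, -0.0, 1.603]
force: [-0.9, -0.0, 0.5]
width: 0.0001
grip_force: 0.0
```

Emit:
servo_tool:
  deltas:
    - [[0, 0, 0.01, 0, 0, 0, 1], [0, 0, 0.015, 0, 0, 0, 1], [0, 0, 0.015, 0, 0, 0, 1]]

```text
time_s: 8.0
tcp_pos: [0.4712, -0.2774, 0.0411]
orientation: [3.142, 0.0, 1.603]
force: [0.1, 0.3, -0.2]
width: 0.0
grip_force: 0.0
```

Emit:
servo_tool:
  deltas:
    - [[0, 0, 0.01, 0, 0, 0, 1], [0, 0, 0.015, 0, 0, 0, 1], [0, 0, 0.015, 0, 0, 0, 1]]

```text
time_s: 8.38
tcp_pos: [0.4711, -0.2773, 0.0392]
orientation: [-3.141, -0.0, 1.603]
force: [-0.3, -0.1, -1.1]
width: 0.0001
grip_force: 0.0
```

Emit:
servo_tool:
  deltas:
    - [[0, 0, 0.01, 0, 0, 0, 1], [0, 0, 0.015, 0, 0, 0, 1], [0, 0, 0.015, 0, 0, 0, 1]]

```text
time_s: 8.75
tcp_pos: [0.4714, -0.2775, 0.0384]
orientation: [3.142, 0.0, 1.603]
force: [-2.1, 0.8, 4.9]
width: 0.0001
grip_force: 2.8
```

Emit:
servo_tool:
  deltas:
    - [[0, 0, 0.01, 0, 0, 0, 1], [0, 0, 0.015, 0, 0, 0, 1], [0, 0, 0.015, 0, 0, 0, 1]]

```text
time_s: 9.12
tcp_pos: [0.4714, -0.2779, 0.037]
orientation: [3.141, 0.001, 1.603]
force: [-2.1, 0.8, 7.6]
width: 0.0001
grip_force: 3.7
```

Emit:
servo_tool:
  deltas:
    - [[0, 0, 0.008, 0, 0, 0, 1], [0, 0, 0.008, 0, 0, 0, 1], [0, 0, 0.008, 0, 0, 0, 1]]

```text
time_s: 9.5
tcp_pos: [0.4715, -0.278, 0.0362]
orientation: [3.141, 0.001, 1.603]
force: [-2.6, 0.8, 7.3]
width: 0.0002
grip_force: 4.0
```

Emit:
servo_tool:
  deltas:
    - [[0, 0, 0.008, 0, 0, 0, 1], [0, 0, 0.008, 0, 0, 0, 1], [0, 0, 0.008, 0, 0, 0, 1]]

```text
time_s: 9.88
tcp_pos: [0.4715, -0.2782, 0.0353]
orientation: [3.141, 0.001, 1.603]
force: [-3.1, 0.2, 7.7]
width: 0.0
grip_force: 3.9
```

Emit:
servo_tool:
  deltas:
    - [[0, 0, 0.008, 0, 0, 0, 1], [0, 0, 0.008, 0, 0, 0, 1], [0, 0, 0.008, 0, 0, 0, 1]]

```text
time_s: 10.25
tcp_pos: [0.4715, -0.2784, 0.0342]
orientation: [3.141, 0.002, 1.603]
force: [-2.9, -1.0, 7.2]
width: 0.0003
grip_force: 3.6
```

Emit:
servo_tool:
  deltas:
    - [[0, 0, 0.008, 0, 0, 0, 1], [0, 0, 0.008, 0, 0, 0, 1], [0, 0, 0.008, 0, 0, 0, 1]]

```text
time_s: 10.62
tcp_pos: [0.4715, -0.2786, 0.0329]
orientation: [3.141, 0.002, 1.603]
force: [-1.3, -1.8, 4.5]
width: 0.0
grip_force: 2.6
```

```bash
python3 - <<'E'
from h import *
s=env.snapshot("side");t=env.snapshot("top");cv2.imwrite("pics/s2.png",s);cv2.imwrite("pics/t2.png",t)
E
```

```text
(no output)
```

The force dropped from 7.5 to 4.5 N, so the nose has probably cleared. I'll go 0.5 mm deeper and hold.

Emit:
servo_tool:
  deltas:
    - [[0, 0, 0.005, 0, 0, 0, 1], [0, 0, 0.005, 0, 0, 0, 1], [0, 0, 0.005, 0, 0, 0, 1], [0, 0, 0.005, 0, 0, 0, 1], [0, 0, 0.005, 0, 0, 0, 1], [0, 0, 0.005, 0, 0, 0, 1], [0, 0, 0.005, 0, 0, 0, 1], [0, 0, 0.005, 0, 0, 0, 1], [0, 0, 0.005, 0, 0, 0, 1], [0, 0, 0.005, 0, 0, 0, 1], [0, 0, 0.005, 0, 0, 0, 1], [0, 0, 0.005, 0, 0, 0, 1]]

```text
time_s: 12.22
tcp_pos: [0.4715, -0.2787, 0.0324]
orientation: [3.141, 0.002, 1.603]
force: [-3.1, -1.9, 5.0]
width: 0.0002
grip_force: 2.7
```

```bash
python3 - <<'E'
from h import *
s0=cv2.imread("pics/side0.png");s=env.snapshot("side");t=env.snapshot("top");cv2.imwrite("pics/s3.png",s);cv2.imwrite("pics/t3.png",t)
f=lambda i:cv2.resize(i[165:255,265:340],(375,450),interpolation=cv2.INTER_CUBIC)
cv2.imwrite("pics/p3.png",np.hstack([f(s0),f(s)]))
E
```

```text
(no output)
```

View pics/p3.png

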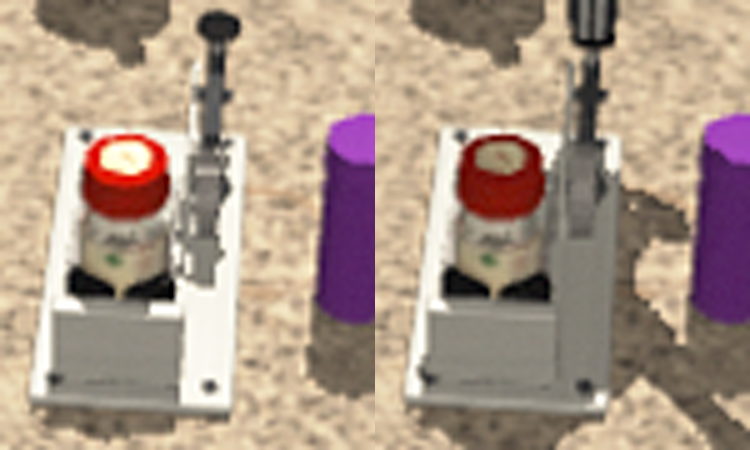

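The rack beside the jar has slid back between the two crops, so the jaw is creeping open. I'll keep holding.

Emit:
servo_tool:
  deltas:
    - [[0, 0, 0, 0, 0, 0, 1], [0, 0, 0, 0, 0, 0, 1], [0, 0, 0, 0, 0, 0, 1], [0, 0, 0, 0, 0, 0, 1], [0, 0, 0, 0, 0, 0, 1], [0, 0, 0, 0, 0, 0, 1], [0, 0, 0, 0, 0, 0, 1], [0, 0, 0, 0, 0, 0, 1], [0, 0, 0, 0, 0, 0, 1], [0, 0, 0, 0, 0, 0, 1], [0, 0, 0, 0, 0, 0, 1], [0, 0, 0, 0, 0, 0, 1], [0, 0, 0, 0, 0, 0, 1], [0, 0, 0, 0, 0, 0, 1], [0, 0, 0, 0, 0, 0, 1], [0, 0, 0, 0, 0, 0, 1], [0, 0, 0, 0, 0, 0, 1], [0, 0, 0, 0, 0, 0, 1], [0, 0, 0, 0, 0, 0, 1], [0, 0, 0, 0, 0, 0, 1]]

```text
time_s: 14.82
tcp_pos: [0.4716, -0.2787, 0.0324]
orientation: [3.141, 0.002, 1.603]
force: [-2.2, -2.2, 4.6]
width: 0.0003
grip_force: 2.7
```

Emit:
servo_tool:
  deltas:
    - [[0, 0, 0, 0, 0, 0, 1], [0, 0, 0, 0, 0, 0, 1], [0, 0, 0, 0, 0, 0, 1], [0, 0, 0, 0, 0, 0, 1], [0, 0, 0, 0, 0, 0, 1], [0, 0, 0, 0, 0, 0, 1], [0, 0, 0, 0, 0, 0, 1], [0, 0, 0, 0, 0, 0, 1]]

```text
time_s: 15.82
tcp_pos: [0.4715, -0.2787, 0.0324]
orientation: [3.141, 0.002, 1.603]
force: [-2.2, -2.4, 5.3]
width: 0.0001
grip_force: 2.7
```

```bash
python3 - <<'E'
from h import *
t=env.snapshot("top");w=env.snapshot("wrist");cv2.imwrite("pics/t4.png",t)
f=lambda i:cv2.resize(i[180:250,255:375],(480,280),interpolation=cv2.INTER_CUBIC)
a=np.vstack([f(cv2.imread("pics/t2.png")),f(t)])
b=cv2.resize(w[0:300,150:450],(300,300)); b=cv2.copyMakeBorder(b,0,260,0,0,0)
cv2.imwrite("pics/p4.png",np.hstack([a,b])); cv2.imwrite("pics/w4.png",w)
E
```

```text
(no output)
```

View pics/p4.png

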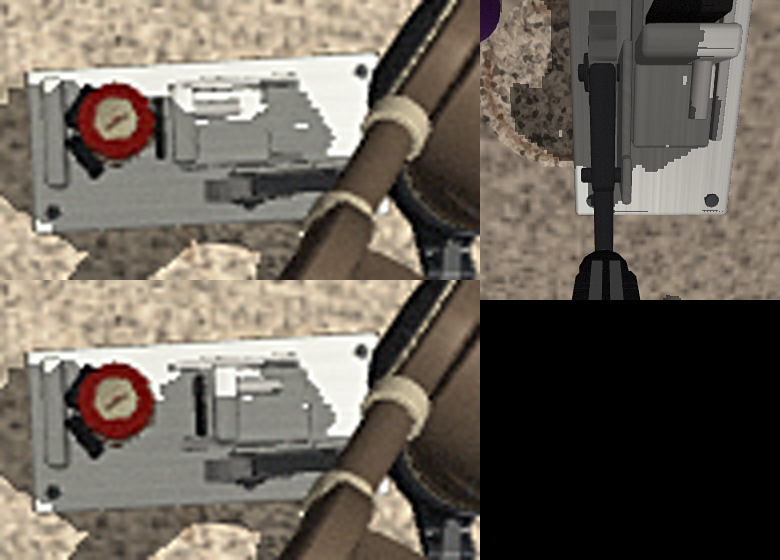

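The jaw face has moved from crop x≈160 to 200, about 25 mm, and is clear of the jar. I'll hold 1.5 s more and check that it has stopped.

Emit:
servo_tool:
  deltas:
    - [[0, 0, 0, 0, 0, 0, 1], [0, 0, 0, 0, 0, 0, 1], [0, 0, 0, 0, 0, 0, 1], [0, 0, 0, 0, 0, 0, 1], [0, 0, 0, 0, 0, 0, 1], [0, 0, 0, 0, 0, 0, 1], [0, 0, 0, 0, 0, 0, 1], [0, 0, 0, 0, 0, 0, 1], [0, 0, 0, 0, 0, 0, 1], [0, 0, 0, 0, 0, 0, 1]]

```text
time_s: 17.18
tcp_pos: [0.4716, -0.2787, 0.0324]
orientation: [3.141, 0.002, 1.603]
force: [-1.7, -1.7, 3.6]
width: -0.0004
grip_force: 2.7
```

```bash
python3 - <<'E'
from h import *
cv2.imwrite("pics/t5.png",env.snapshot("top"))
for n in("top0","t2","t3","t4","t5"):
    g=cv2.cvtColor(cv2.imread(f"pics/{n}.png"),cv2.COLOR_BGR2GRAY)[204:219,288:312].astype(float)
    print(n,g.mean(0).astype(int))
    w=np.clip(70-g[:, :],0,None).sum(0); w[:3]=0; print((w*np.arange(288,312)).sum()/w.sum())
E
```

```text
top0 [139  87  83  93 100  46  31  75 119 202 238 239 245 249 183 210 209 208
 208 208 209 210 212 218]
293.8476454293629
t2 [ 84  49  49  62  80  70  14  34 112 128 111 150 156 164 163 144 142 157
 156 148 149 151 150 152]
293.5675805675806
t3 [ 85  51  49  65  90 122 138 134 137 139  77   7  38 113 124 118 165 178
 179 171 148 133 152 152]
297.43932038834953
t4 [ 84  50  50  63  99 145 181 153 147 140 141 133 135 136 140 108   8  19
  76 137  93 162 171 171]
301.87357830271213
t5 [ 84  49  49  64  99 144 182 153 146 139 141 132 133 137 138 108   7  19
  75 138  93 162 171 171]
301.9377969762419
```

The jaw has stopped: the face reads the same in the last two pictures, after about 27 mm of travel. Now I'll release straight up, open the gripper and move towards the jar. World +y is tool +x.

Emit:
servo_tool:
  deltas:
    - [[0, 0, -0.03, 0, 0, 0, 1], [0, 0, -0.06, 0, 0, 0, 1], [0, 0, -0.1, 0, 0, 0, 1], [0, 0, -0.5, 0, 0, 0, 1], [0, 0, -1, 0, 0, 0, 1], [0, 0, -1, 0, 0, 0, 1]]

```text
time_s: 17.98
tcp_pos: [0.4754, -0.2798, 0.1571]
orientation: [3.132, 0.007, 1.603]
force: [0.3, -0.0, -1.2]
width: -0.0
grip_force: 0.0
```

Emit:
servo_tool:
  deltas:
    - [[0.75, 0.12, -0.1, 0, 0, 0, 0], [0.75, 0.12, -0.1, 0, 0, 0, 0], [0.75, 0.12, -0.1, 0, 0, 0, 0], [0.75, 0.12, -0.1, 0, 0, 0, 0], [0.75, 0.12, -0.1, 0, 0, 0, 0]]

```text
time_s: 18.6
tcp_pos: [0.4823, -0.1877, 0.1626]
orientation: [-3.141, -0.0, 1.602]
force: [-0.3, 1.0, 0.2]
width: 0.0851
grip_force: 0.0
```

```bash
python3 - <<'E'
from h import *
np.set_printoptions(precision=4,suppress=True)
p=pose(); s=env.snapshot("side");p2=pose();w=env.snapshot("wrist");t=env.snapshot("top")
for n,i in(("s6",s),("w6",w),("t6",t)):cv2.imwrite(f"pics/{n}.png",i)
np.savez("w6.npz",p=p2[0],R=p2[1]);print(p[0],p2[0],env.state()["width"],env.state()["force"])
q=proj("side",p[0]);print(q)
a=s[60:260,200:380];a=cv2.resize(a,(495,550),interpolation=cv2.INTER_CUBIC)
b=cv2.resize(w[50:400,130:430],(300,350));c=cv2.resize(t[185:245,258:348],(300,200),interpolation=cv2.INTER_CUBIC)
cv2.imwrite("pics/p6.png",np.hstack([a,np.vstack([b,c])]))
E
```

```text
[ 0.4823 -0.1877  0.1626] [ 0.4823 -0.1877  0.1627] 0.08551740514178957 [ 0.6338 -0.6274  0.1545]
[302.5916 160.7026]
```

View pics/p6.png

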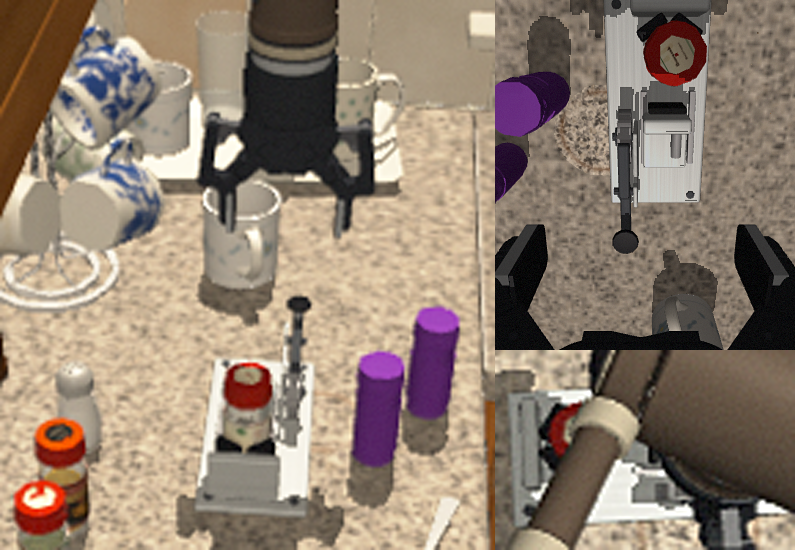

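In the side view the open fingertips are at v≈145 and the body's underside at about 125, while the TCP projects to 161. So the whole gripper sits about 37 mm behind the reported TCP, and its own proportions match the text. The jar stands free and the jaw stayed open. I'm locating the cap in the wrist view.

```bash
python3 - <<'E'
from h import *
np.set_printoptions(precision=4,suppress=True)
d=np.load("w6.npz");p=(d["p"],d["R"]);w=cv2.imread("pics/w6.png")
h=cv2.cvtColor(w,cv2.COLOR_BGR2HSV);m=cv2.inRange(h,(0,120,40),(8,255,255))|cv2.inRange(h,(172,120,40),(180,255,255));m[:, :250]=0;m[:,380:]=0;m[180:]=0
cs=max(cv2.findContours(m,0,1)[0],key=cv2.contourArea);print(cv2.boundingRect(cs))
for uv in((310,102),):
    r=ray("wrist",uv,p); print(plane(r,.1155),plane(r,.113))
    print(tri([r,ray("top",(283.42,209.75)),ray("side",(290.1,195.9))]))
# wrist mask's horizontal extent gives x; crude row check via ellipse top
x,y,ww,hh=cv2.boundingRect(cs); print(plane(ray("wrist",(x,102),p),.1155),plane(ray("wrist",(x+ww,102),p),.1155),plane(ray("wrist",(310,y),p),.1155))
E
```

```text
(279, 70, 63, 66)
[ 0.5021 -0.1071  0.1155] [ 0.5024 -0.1071  0.113 ]
(array([ 0.5027, -0.1069,  0.1152]), [0.0005661327709250769, 0.00022796879560761145, 0.0006157251300350436])
[ 0.4819 -0.1077  0.1155] [ 0.523  -0.1064  0.1155] [ 0.5009 -0.0879  0.1155]
```

Emit:
servo_tool:
  deltas:
    - [[0.4, 0.1, 0.05, 0, 0, 0, 0], [0.668, 0.189, 0.25, 0, 0, 0, 0], [0.668, 0.189, 0.25, 0, 0, 0, 0], [0.668, 0.189, 0.25, 0, 0, 0, 0]]

```text
time_s: 19.25
tcp_pos: [0.503, -0.1068, 0.1335]
orientation: [3.141, 0.001, 1.603]
force: [0.3, 0.2, 0.2]
width: 0.0853
grip_force: 0.0
```

Emit:
servo_tool:
  deltas:
    - [[0, 0, 0.1, 0, 0, 0, 0], [0, 0, 0.2, 0, 0, 0, 0], [0, 0, 0.3, 0, 0, 0, 0], [0, 0, 0.3, 0, 0, 0, 0]]

```text
time_s: 19.75
tcp_pos: [0.5012, -0.1059, 0.0955]
orientation: [-3.138, -0.001, 1.602]
force: [-0.6, 0.1, 0.1]
width: 0.0858
grip_force: 0.0
```

Emit:
servo_tool:
  deltas:
    - [[0, 0, 0.1, 0, 0, 0, 0], [0, 0, 0.2, 0, 0, 0, 0], [0, 0, 0.3, 0, 0, 0, 0], [0, 0, 0.3, 0, 0, 0, 0]]

```text
time_s: 20.25
tcp_pos: [0.5014, -0.1056, 0.0597]
orientation: [-3.139, -0.001, 1.603]
force: [-0.5, 0.9, -0.0]
width: 0.0859
grip_force: 0.0
```

Emit:
servo_tool:
  deltas:
    - [[0, 0, 0.06, 0, 0, 0, 0], [0, 0, 0.12, 0, 0, 0, 0], [0, 0, 0.18, 0, 0, 0, 0], [0, 0, 0.22, 0, 0, 0, 0], [0, 0, 0.22, 0, 0, 0, 0]]

```text
time_s: 20.88
tcp_pos: [0.5023, -0.106, 0.0343]
orientation: [-3.141, -0.0, 1.603]
force: [0.3, -0.5, 0.3]
width: 0.0852
grip_force: 0.0
```

Emit:
servo_tool:
  deltas:
    - [[0, 0, 0, 0, 0, 0, 0.3], [0, 0, 0, 0, 0, 0, 0.4], [0, 0, 0, 0, 0, 0, 0.5], [0, 0, 0, 0, 0, 0, 0.6], [0, 0, 0, 0, 0, 0, 0.8], [0, 0, 0, 0, 0, 0, 1], [0, 0, 0, 0, 0, 0, 1], [0, 0, 0, 0, 0, 0, 1]]
  grip_force: 30

```text
time_s: 21.88
tcp_pos: [0.5031, -0.1062, 0.0352]
orientation: [3.141, 0.0, 1.603]
force: [-0.4, -0.1, 4.1]
width: 0.0403
grip_force: 30.3
```

Emit:
servo_tool:
  deltas:
    - [[0, 0, -0.03, 0, 0, 0, 1], [0, 0, -0.1, 0, 0, 0, 1], [0, 0, -0.25, 0, 0, 0, 1], [0, 0, -0.4, 0, 0, 0, 1], [0, 0, -0.6, 0, 0, 0, 1], [0, 0, -0.75, 0, 0, 0, 1], [0, 0, -0.85, 0, 0, 0, 1], [0, 0, -0.85, 0, 0, 0, 1]]

```text
time_s: 22.88
tcp_pos: [0.5036, -0.1063, 0.1381]
orientation: [3.139, 0.001, 1.603]
force: [-0.2, 0.4, -1.0]
width: 0.0403
grip_force: 30.8
```

```bash
python3 - <<'E'
from h import *
np.set_printoptions(precision=4,suppress=True)
s=env.state();print(s["tcp_pos"],s["force"],s["width"])
w=env.snapshot("side");cv2.imwrite("pics/s7.png",w);t=env.snapshot("top");cv2.imwrite("pics/t7.png",t)
for nm,im,roi in(("sauT",t,(130,190,215,265)),("sauS",w,(245,285,335,350))):
    h=cv2.cvtColor(im,cv2.COLOR_BGR2HSV);m=np.zeros(h.shape[:2],np.uint8);x0,y0,x1,y1=roi;m[y0:y1,x0:x1]=cv2.inRange(h,(90,90,30),(120,255,255))[y0:y1,x0:x1]
    c=max(cv2.findContours(m,0,1)[0],key=cv2.contourArea);print(nm,cv2.fitEllipse(cv2.convexHull(c)))
E
```

```text
[ 0.5036 -0.1063  0.1381] [-0.1638  0.4236 -1.0471] 0.04025545715318361
sauT ((170.62887573242188, 227.44320678710938), (60.14480972290039, 61.24887466430664), 45.167293548583984)
sauS ((289.2366638183594, 318.84051513671875), (57.83302688598633, 71.42237854003906), 91.1936264038086)
```

Emit:
servo_tool:
  deltas:
    - [[0.2, -0.015, 0, 0, 0, 0, 1], [0.5, -0.04, 0, 0, 0, 0, 1], [0.773, -0.061, 0, 0, 0, 0, 1]]

```text
time_s: 23.35
tcp_pos: [0.4912, -0.0126, 0.1355]
orientation: [-3.139, -0.001, 1.602]
force: [0.4, 0.5, -1.4]
width: 0.0404
grip_force: 30.7
```

Emit:
servo_tool:
  deltas:
    - [[0.3, -0.025, 0, 0, 0, 0, 1], [0.6, -0.045, 0, 0, 0, 0, 1], [0.773, -0.061, 0, 0, 0, 0, 1]]

```text
time_s: 23.72
tcp_pos: [0.4808, 0.0804, 0.1355]
orientation: [-3.139, -0.0, 1.604]
force: [-0.3, 0.3, -2.5]
width: 0.0405
grip_force: 30.7
```

Emit:
servo_tool:
  deltas:
    - [[0.3, -0.025, 0, 0, 0, 0, 1], [0.55, -0.045, 0, 0, 0, 0, 1], [0.7, -0.055, 0, 0, 0, 0, 1], [0.773, -0.061, 0, 0, 0, 0, 1], [0.773, -0.061, 0, 0, 0, 0, 1], [0.773, -0.061, 0, 0, 0, 0, 1]]

```text
time_s: 24.48
tcp_pos: [0.472, 0.1706, 0.1367]
orientation: [-3.141, 0.001, 1.602]
force: [0.5, -0.0, -2.6]
width: 0.0405
grip_force: 30.7
```

```bash
python3 - <<'E'
from h import *
np.set_printoptions(precision=4,suppress=True)
p=pose();s=env.state();print(p[0],s["orientation"],s["force"],s["width"])
for n in("side","wrist"):cv2.imwrite(f"pics/{n}8.png",env.snapshot(n))
cv2.imwrite("pics/p8.png",np.hstack([cv2.resize(cv2.imread("pics/side8.png")[170:370,210:370],(480,600)),cv2.resize(cv2.imread("pics/wrist8.png")[:,110:450],(320,395))[:600] if 0 else cv2.copyMakeBorder(cv2.resize(cv2.imread("pics/wrist8.png")[:,110:450],(320,395)),0,205,0,0,0)]))
E
```

```text
[0.472  0.1706 0.1367] [-3.1414  0.0005  1.6021] [ 0.481  -0.0378 -2.6448] 0.040458108582512045
```

Emit:
servo_tool:
  deltas:
    - [[0, 0.006, 0.15, 0, 0, 0, 1], [0, 0.006, 0.35, 0, 0, 0, 1], [0, 0.006, 0.5, 0, 0, 0, 1], [0, 0.006, 0.62, 0, 0, 0, 1], [0, 0.006, 0.7, 0, 0, 0, 1], [0, 0.006, 0.73, 0, 0, 0, 1], [0, 0.006, 0.73, 0, 0, 0, 1], [0, 0.006, 0.73, 0, 0, 0, 1]]

```text
time_s: 25.58
tcp_pos: [0.4733, 0.1716, 0.0499]
orientation: [3.14, -0.0, 1.603]
force: [-1.0, 0.6, -2.1]
width: 0.0401
grip_force: 30.8
```

Emit:
servo_tool:
  deltas:
    - [[0, 0, 0.01, 0, 0, 0, 1], [0, 0, 0.02, 0, 0, 0, 1], [0, 0, 0.03, 0, 0, 0, 1], [0, 0, 0.04, 0, 0, 0, 1], [0, 0, 0.04, 0, 0, 0, 1]]

```text
time_s: 26.2
tcp_pos: [0.4725, 0.1713, 0.0443]
orientation: [-3.141, 0.0, 1.603]
force: [0.2, -0.5, -1.7]
width: 0.0402
grip_force: 30.8
```

Emit:
servo_tool:
  deltas:
    - [[0, 0, 0.008, 0, 0, 0, 1], [0, 0, 0.016, 0, 0, 0, 1], [0, 0, 0.016, 0, 0, 0, 1]]

```text
time_s: 26.58
tcp_pos: [0.4726, 0.1714, 0.0424]
orientation: [-3.141, 0.0, 1.603]
force: [0.4, -0.3, -1.7]
width: 0.0406
grip_force: 30.8
```

Emit:
servo_tool:
  deltas:
    - [[0, 0, 0.008, 0, 0, 0, 1], [0, 0, 0.016, 0, 0, 0, 1], [0, 0, 0.016, 0, 0, 0, 1]]

```text
time_s: 26.95
tcp_pos: [0.4726, 0.1714, 0.0405]
orientation: [-3.141, 0.0, 1.603]
force: [-0.5, 0.7, -1.9]
width: 0.0402
grip_force: 30.8
```

Emit:
servo_tool:
  deltas:
    - [[0, 0, 0.008, 0, 0, 0, 1], [0, 0, 0.012, 0, 0, 0, 1], [0, 0, 0.012, 0, 0, 0, 1]]

```text
time_s: 27.32
tcp_pos: [0.4726, 0.1714, 0.0391]
orientation: [-3.141, 0.0, 1.603]
force: [-0.1, -0.0, -2.3]
width: 0.0406
grip_force: 30.8
```

Emit:
servo_tool:
  deltas:
    - [[0, 0, 0.008, 0, 0, 0, 1], [0, 0, 0.008, 0, 0, 0, 1], [0, 0, 0.008, 0, 0, 0, 1]]

```text
time_s: 27.7
tcp_pos: [0.4726, 0.1714, 0.0382]
orientation: [-3.141, -0.0, 1.603]
force: [-0.5, -1.1, -2.0]
width: 0.0405
grip_force: 30.8
```

Emit:
servo_tool:
  deltas:
    - [[0, 0, 0.008, 0, 0, 0, 1], [0, 0, 0.008, 0, 0, 0, 1], [0, 0, 0.008, 0, 0, 0, 1]]

```text
time_s: 28.08
tcp_pos: [0.4727, 0.1714, 0.0372]
orientation: [-3.142, -0.0, 1.603]
force: [0.2, -0.2, -2.6]
width: 0.0405
grip_force: 30.8
```

Emit:
servo_tool:
  deltas:
    - [[0, 0, 0.008, 0, 0, 0, 1], [0, 0, 0.008, 0, 0, 0, 1], [0, 0, 0.008, 0, 0, 0, 1]]

```text
time_s: 28.45
tcp_pos: [0.4729, 0.1714, 0.0366]
orientation: [3.141, -0.0, 1.603]
force: [-1.0, -0.6, 2.6]
width: 0.0405
grip_force: 30.9
```

Emit:
servo_tool:
  deltas:
    - [[0, 0, 0.008, 0, 0, 0, 1], [0, 0, 0.008, 0, 0, 0, 1], [0, 0, 0.008, 0, 0, 0, 1]]

```text
time_s: 28.82
tcp_pos: [0.4731, 0.1714, 0.0365]
orientation: [3.141, 0.0, 1.603]
force: [-1.9, -1.2, 8.0]
width: 0.0405
grip_force: 31.2
```

Contact: the jar is on the saucer. I'll back off 1 mm to ease the force, then open slowly.

Emit:
servo_tool:
  deltas:
    - [[0, 0, -0.008, 0, 0, 0, 1], [0, 0, -0.008, 0, 0, 0, 1], [0, 0, -0.008, 0, 0, 0, 0.5], [0, 0, -0.008, 0, 0, 0, 0.45], [0, 0, -0.008, 0, 0, 0, 0.4], [0, 0, -0.008, 0, 0, 0, 0.35], [0, 0, -0.008, 0, 0, 0, 0.3], [0, 0, -0.008, 0, 0, 0, 0.2], [0, 0, -0.008, 0, 0, 0, 0.1], [0, 0, -0.008, 0, 0, 0, 0], [0, 0, -0.008, 0, 0, 0, 0]]

```text
time_s: 30.2
tcp_pos: [0.4727, 0.1714, 0.0363]
orientation: [3.142, -0.0, 1.603]
force: [0.1, 0.6, 0.3]
width: 0.0856
grip_force: 0.0
```

Emit:
servo_tool:
  deltas:
    - [[0, 0, -0.1, 0, 0, 0, 0], [0, 0, -0.25, 0, 0, 0, 0], [0, 0, -0.5, 0, 0, 0, 0], [0, 0, -0.8, 0, 0, 0, 0], [0, 0, -1, 0, 0, 0, 0], [0, 0, -1, 0, 0, 0, 0], [0, 0, -1, 0, 0, 0, 0]]

```text
time_s: 31.08
tcp_pos: [0.472, 0.1712, 0.1557]
orientation: [-3.141, 0.0, 1.603]
force: [-1.0, -0.0, -0.3]
width: 0.0856
grip_force: 0.0
```

Emit:
servo_tool:
  deltas:
    - [[-0.5, 0, -0.2, 0, 0, 0, 0], [-1, 0, -0.2, 0, 0, 0, 0], [-1, 0, -0.2, 0, 0, 0, 0], [-1, 0, -0.2, 0, 0, 0, 0]]

```text
time_s: 31.58
tcp_pos: [0.4754, 0.0515, 0.1789]
orientation: [-3.139, -0.001, 1.601]
force: [0.5, 0.0, -0.3]
width: 0.0857
grip_force: 0.0
```

```bash
python3 - <<'E'
from h import *
s=env.snapshot("side");t=env.snapshot("top")
cv2.imwrite("pics/s9.png",s);cv2.imwrite("pics/t9.png",t)
a=cv2.resize(s[150:370,190:370],(450,550),interpolation=cv2.INTER_CUBIC);b=cv2.resize(t[180:280,125:245],(340,283),interpolation=cv2.INTER_CUBIC)
cv2.imwrite("pics/p9.png",np.hstack([a,cv2.copyMakeBorder(b,0,267,0,0,0)]))
for uv in blobs(t,(0,150,60),(8,255,255),(140,195,200,260)):
    print(uv,plane(ray("top",uv[0]),.114))
h=cv2.cvtColor(t,cv2.COLOR_BGR2HSV);m=cv2.inRange(h,(90,90,30),(120,255,255));m[:,:130]=0;m[:,215:]=0;m[:190]=0;m[265:]=0
c=max(cv2.findContours(m,0,1)[0],key=cv2.contourArea);e=cv2.fitEllipse(cv2.convexHull(c));print(e,plane(ray("top",e[0]),.017))
E
```

```text
((157.84471130371094, 243.7044677734375), (21.349706649780273, 34.521202087402344), 123.91621398925781) [0.43387793 0.2015986  0.017     ]
```

View pics/p9.png

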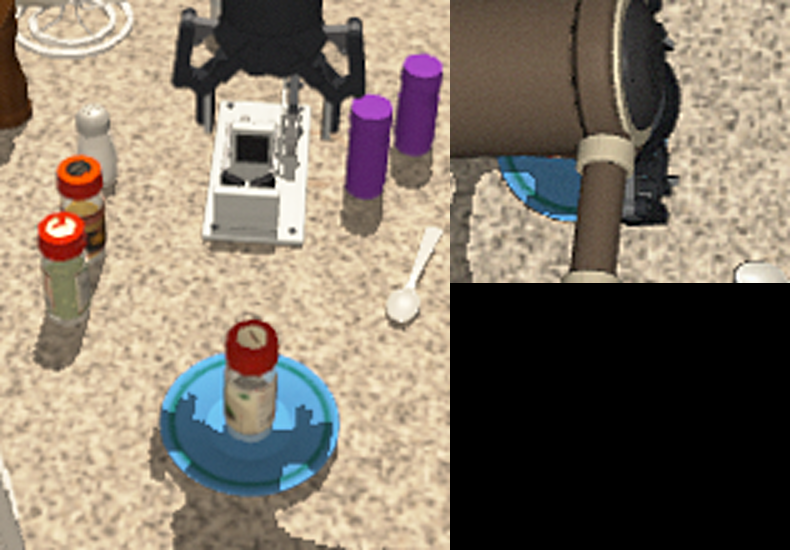

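The picture shows the jar upright in the middle of the saucer: its base is at about crop (249,425) and the saucer centre at (250,422). The vice is empty and open, the other things are where they were, and the gripper is clear.

```bash
python3 -c "
from workcell import env
print(env.hand_in())"
```

```text
the job is handed in; nothing more can be done
None
```

The pawl was pressed gently until the jaw stopped fully open and then let go, the freed jar now stands upright in the middle of the saucer, nothing else was moved, and the job was handed in at about 32 s of the 64 s limit.

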